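# Rinse the optical probe and click it into the reading position over the dish

## Robot

A 7-joint arm with a two-finger parallel gripper is mounted at the origin on the work surface. World frame = base frame: x ahead of the robot, y to its left, z up, the work surface at z = 0. Lengths are in m, angles in rad, forces in N, time in s.
With the tool pointing down it reaches from about 0.425 to 0.95 m from the base axis. Payload 4.7 kg.
Tool frame: the origin (TCP) lies at the very end of the fingers, on their centre line; the grasp point (between the pads) lies 19 mm behind it (arm.grasp_offset is the z of the grasp point in the tool frame, in m); z points along the fingers, y is the direction in which the jaws open and shut (so a half turn about z gives the same grasp; the last joint's range is limited). The gripper opens to 85 mm and grips with 20 to 120 N. Pads are 22 mm wide; open, the fingers measure 114 mm over their backs; the gripper's body (76 mm by 85 mm) begins 54 mm behind the grasp point. The pads swing forward as they close: fully open they stand 13 mm farther back than shut.
Start: joints at [1.093, 0.469, -0.049, 1.532, 0.024, 1.141, -0.082], TCP at [0.293, -0.608, 0.197] pointing down, gripper open.
Joint ranges: [-2.59, 2.59], [-0.33, 1.99], [-1.39, 1.29], [0.1, 2.45], [-1.04, 4.18], [0.21, 1.99], [-2.66, 2.66]. Speed limits (rad/s): [2.57, 2.57, 3.14, 3.14, 3.14, 3.14, 3.14].

## Interface

Orientations are given as a unit quaternion [x, y, z, w].
In Python, from plant import arm gives the robot as it stands.
- The arm moves only by the tool send_rows, never from a script. Its argument "plan" is one flat list of numbers, 7 for each row, row after row: the shift along the tool's x, y, z in m, then the turn, a rotation vector about the tool's x, y, z in rad, then the gripper command: -1 is fully open, 1 is shut, values between are in proportion. A call has 1 to 20 rows; each row is the pose to reach, as a shift and turn from the pose commanded when the call began, along the tool's axes at that moment; what a row does not reach only later rows make up. A row lasts 1/8 s, in which the tool goes at most 62.5 mm and 10.7 degrees, less where a joint would pass 70% of its speed; a pose out of reach is approached as far as the arm can. A call with a gripper value outside its range is refused whole. The fingers move at their own pace and stop on an object; the grip force is fixed at half the most. Time passes only in rows, so rows that repeat a pose let the fingers close. It gives the time, the measured TCP pose, the force and the opening at its end, in the units of the state.
- arm.sense(): the state, without advancing time (a new reading comes with each control period).
- arm.grab_frame(name): name is "scene" or "top" or "wrist"; returns a dict with "img" (400x640x3 uint8, red, green, blue), "mtx" (3x3 intrinsics, pixels), "distortion" ([k1, k2, p1, p2, k3] as OpenCV has them; the pictures are not rectified), "R" (3x3) and "t" (3): a world point X has camera coordinates R X + t; the wrist camera has in their place "T_tool_cam" (4x4, takes a point from camera to tool coordinates, whose origin is the TCP and whose axes are the flange's). Camera axes: x right, y down, z forward; pixel columns grow to the right and rows downward; lengths in m; the calibration is good to about 2 mm. A picture is of the moment at which its call begins: read the wrist's pose just before it. There is no depth.
- arm.finish_job(): hands the job in, once; it reports no verdict.
Trained networks look in the newest picture that a camera, given by its name, has taken for a name from the list of things; names that differ only in an ending like _2 or _b are one class to them, and where a whole thing is asked for, a point or a joint stands for the part that bears it (a point fixed in the world has none). Each returns a list of dicts, best first, with "p" (0 to 1); they miss things now and then, are a little off and sometimes report something else, mostly with a low value. They report only what shows in the picture. A call takes as long as a camera call. They do not tell look-alikes from the thing itself.
- arm.trace(label, camera): "mask" (400x640 bool, what is visible of it) and "position" ([column, row] in pixels, amid what is visible of it).
The state is a dict: "clock": time; "q": joint angles; "joint_vel": joint speeds; "joint_torque": joint torques, N m; "ee_pos": TCP position; "tcp_rot": TCP orientation; "wrist_force": force on the tool from outside, world axes, zero at the start; "moment": the same for the moment, N m; "gripper_width": finger opening in m.
Only numpy, scipy, OpenCV 4.12 (cv2) and the standard library are available. Lean on these libraries where they do the work, as an engineer would, in place of code of your own. Each camera call takes 0.05 s, during which the arm holds its last target.

## Task

Take the upright probe out of its stand, dip its steel tip briefly into the small glass rinse cup, then lower the probe into the bore of the carriage on the rail until its flange sits on the carriage. Holding the probe by its handle, slide the carriage along the rail until you feel the spring ball click into the one notch, and finish there still holding the upright, fully seated probe with the ball in the notch. Do not knock the cup over or move the bottle, the tip box or the dish stack.

Things in the scene. Friction and masses are not known exactly. Their poses are not given: they have to be found in the camera images.
- probe: Loose optical probe, 90 g, standing upright in its stand, z up. Origin: centre of the underside of its flange (28 mm wide, 6 mm thick). Above it a square grey handle 22 x 22 mm, sides along the body's x and y, from 6 to 66 mm above the origin: grip it there, about 32 mm up. Below the origin a steel shaft, 12 mm diameter, 50 mm long, the last 8 mm tapering to 6 mm.
- probe_tip (a point): The lower end of the probe's shaft, 50 mm below the probe's origin along its axis.
- stand: White fixed block 60 x 60 x 60 mm with an upright 19 mm through hole at its centre; the probe's shaft stands in it, the flange resting on its top. Origin: centre of its underside, on the table.
- cup_rim (a point): Centre of the mouth of the small loose glass rinse cup, 55 mm above the table: rim 68 mm across outside, narrowing a little downwards, wall 3 mm, inner floor about 5 mm above the table, empty, 250 g. Lowering the tip 25 mm below this point makes a good dip.
- bore (a point): Centre of the upper mouth of the carriage's upright bore, 85 mm above the table: 16 mm wide, 22 mm deep, open below, mouth chamfered 3 mm, in a 44 x 44 mm block. Seated, the probe's flange rests on this mouth and its tip hangs 7 mm above the dish's rim. The point's y axis runs along the rail, the way the carriage joint grows; x points to the rail, 75 mm away; z up.
- carriage (a joint): Carriage position along the rail, m, 0 to 0.16 between end stops; starts within 0.02 of 0. About 1 N of friction; it stays where left. The rail is clamped differently each time: its one notch, an 11.5 mm gap across the rail's top, lies anywhere from 0.05 to 0.13. Within 5 mm of it the ball pulls the carriage in; it then takes about 5 N along the rail to leave.
- plunger (a joint): Drop of the carriage's spring ball, m: about 0 on the plain rail, about 0.004 when it sits in the notch. A brass cap, 12 mm wide, on top of the grey housing over the rail (housing top level with the bore's mouth, cap about 12 mm higher) sinks with it.
- station: Fixed white base plate 170 x 300 x 12 mm. Two posts 70 mm high, 260 mm apart, hold the rail 34 to 50 mm above the table, 45 mm from the origin along x; a fixed clear dish 90 mm across, rim 28 mm above the table, lies in front of the rail. Origin: on the table, at the middle of the carriage's travel. x points from dish to rail, y along the rail.
- tip_box: Bystander: blue box with pale lid, 85 x 120 x 52 mm, origin at the centre of its underside. Leave it alone.
- reagent_bottle: Bystander: upright amber bottle, 64 mm diameter, 130 mm tall, origin at the centre of its underside. Leave it alone.
- dish_stack: Bystander: stack of three clear dishes, 90 mm diameter, 44 mm tall, origin at the centre of its underside. Leave it alone.
- cup: The rinse cup itself, origin at the centre of its underside.
Things that resemble listed ones, but are neither listed nor needed, are in the scene too. Leave any blue look-alike of the cup alone.

How it is judged:
On the way, in this order (a step that is already met when the one before it is completed fails the run):
1. the held probe's tip is dipped into the rinse cup, at least 12 mm below the rim (horizontal distance between probe_tip and cup_rim below 0.03 m and z of probe_tip in the frame of cup_rim below -0.012 m and contact force between the fingers and probe above 0.5 N), for 0.2 s.
2. the held probe is seated in the carriage's bore while the ball is not yet in the notch (distance between probe and bore below 0.008 m and angle between probe's own z axis and vertical below 0.2 rad and contact force between the fingers and probe above 0.5 N and value of joint plunger below 0.0015 m), for 0.1 s.
At the end, for the whole second after the job is handed in: The ball has dropped at least 2 mm, so the carriage rests in the notch; the probe's flange centre is within 8 mm of the bore's mouth, the probe upright within 0.15 rad, still gripped by the fingers with over 1 N, the carriage at rest, the cup standing (value of joint plunger above 0.002 m and distance between probe and bore below 0.008 m and angle between probe's own z axis and vertical below 0.15 rad and contact force between the fingers and probe above 1 N and velocity of joint carriage between -0.005 and 0.005 m/s and angle between cup's own z axis and vertical below 0.2 rad); the arm keeps its last pose, push and grip.
It fails at once if the rinse cup is knocked over (angle between cup's own z axis and vertical above 0.5 rad).
It fails at once if a bystander is moved by more than 20 mm (distance of any of tip_box, reagent_bottle, dish_stack from where it was at the start of the episode above 0.02 m).
It also fails if it takes over 67 s, if anything falls off the work surface, if the arm or the gripper's body presses on something with over 40 N, if the wrist force passes 120 N, or if a joint passes its speed limit or range.

## Working session

There is one attempt and no reset: what is moved stays moved. The work goes in short steps, Python scripts to look and compute and a tool call to move; the robot and the scene stay as the last step left them, time stands still between calls to the robot, and variables do not carry over. Pictures are saved under pics/ and viewed, and the job is handed in when it is done.

Besides the shell and the picture viewer there is one more tool, called by a JSON object that holds its "method" and its "body". send_rows: Moves the arm, as the interface text tells. Its arguments: {"type":"object","properties":{"plan":{"type":"array"}},"required":["plan"]}

```bash
ls; mkdir -p pics
cat > h.py <<'E'
import numpy as np, cv2, json
from plant import arm
from scipy.spatial.transform import Rotation as Ro
def grab(n):
    f=arm.grab_frame(n); return f
def save(f,name,crop=None,s=1):
    im=f['img'][:,:,::-1]
    if crop: im=im[crop[1]:crop[3],crop[0]:crop[2]]
    if s!=1: im=cv2.resize(im,None,fx=s,fy=s,interpolation=cv2.INTER_CUBIC)
    cv2.imwrite('pics/'+name,im)
def camRt(f,st=None):
    if 'R' in f: return np.array(f['R']),np.array(f['t'])
    T=np.eye(4);T[:3,:3]=Ro.from_quat(st['tcp_rot']).as_matrix();T[:3,3]=st['ee_pos']
    C=np.linalg.inv(T@np.array(f['T_tool_cam']));return C[:3,:3],C[:3,3]
def ray(f,px,st=None):
    R,t=camRt(f,st)
    u=cv2.undistortPoints(np.array([[px]],float),np.array(f['mtx']),np.array(f['distortion'])).ravel()
    d=R.T@np.array([u[0],u[1],1]);return -R.T@t,d/np.linalg.norm(d)
def atz(f,px,z,st=None):
    o,d=ray(f,px,st);return o+d*(z-o[2])/d[2]
def proj(f,X,st=None):
    R,t=camRt(f,st)
    return cv2.projectPoints(np.array(X,float).reshape(-1,3),cv2.Rodrigues(R)[0],t,np.array(f['mtx']),np.array(f['distortion']))[0].reshape(-1,2)
E
python3 - <<'E'
from h import *
s=arm.sense();print({k:np.round(v,3).tolist() for k,v in s.items()})
for n in ['scene','top','wrist']:
    f=grab(n);save(f,n+'0.png')
    for l in ['probe','stand','cup','bore','plunger','station','tip_box','reagent_bottle','dish_stack']:
        r=arm.trace(l,n)
        print(n,l,[(round(x['p'],2),np.round(x['position']).tolist(),int(x['mask'].sum())) for x in r][:4])
E
```

```text
pics
{'clock': 0.0, 'q': [1.093, 0.469, -0.049, 1.534, 0.024, 1.141, -0.082], 'joint_vel': [0.0, 0.002, 0.001, -0.001, 0.0, 0.0, -0.001], 'joint_torque': [-0.0, -51.032, -0.047, -23.772, 0.011, 0.008, 0.0], 'ee_pos': [0.293, -0.608, 0.196], 'tcp_rot': [0.975, 0.223, -0.0, -0.001], 'wrist_force': [0.647, -0.724, 1.683], 'moment': [0.049, 0.002, -0.004], 'gripper_width': 0.085}
scene probe [(0.59, [271.0, 260.0], 202), (0.45, [338.0, 298.0], 1911)]
scene stand [(0.64, [271.0, 275.0], 812), (0.25, [268.0, 255.0], 244)]
scene cup [(0.8, [258.0, 240.0], 532), (0.66, [228.0, 224.0], 484), (0.58, [225.0, 259.0], 599)]
scene bore [(0.91, [346.0, 192.0], 583)]
scene plunger []
scene station [(0.79, [353.0, 199.0], 2897)]
scene tip_box [(0.75, [338.0, 297.0], 1930)]
scene reagent_bottle [(0.87, [334.0, 136.0], 506)]
scene dish_stack [(0.79, [164.0, 284.0], 1100)]
top probe []
top stand [(0.84, [408.0, 180.0], 286)]
top cup [(0.68, [388.0, 213.0], 343), (0.59, [393.0, 250.0], 333), (0.54, [424.0, 216.0], 332)]
top bore [(0.57, [298.0, 183.0], 565)]
top plunger []
top station [(0.73, [278.0, 194.0], 3998), (0.15, [390.0, 212.0], 339)]
top tip_box [(0.96, [390.0, 127.0], 975), (0.36, [389.0, 212.0], 325)]
top reagent_bottle [(0.68, [211.0, 259.0], 439), (0.61, [388.0, 212.0], 342)]
top dish_stack [(0.8, [469.0, 237.0], 672)]
wrist probe []
wrist stand []
wrist cup []
wrist bore []
wrist plunger []
wrist station []
wrist tip_box []
wrist reagent_bottle []
wrist dish_stack [(0.74, [175.0, 31.0], 6594)]
```

View pics/scene0.png

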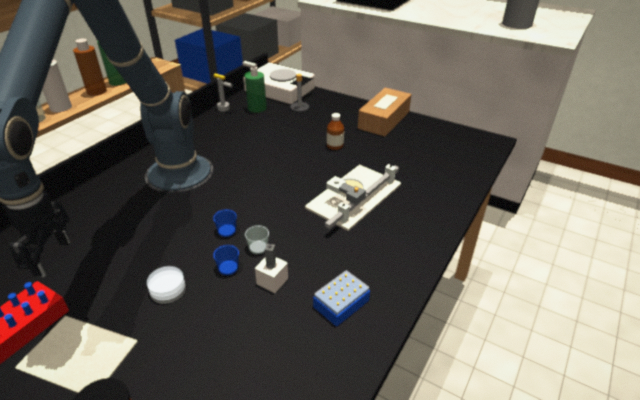

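View pics/top0.png

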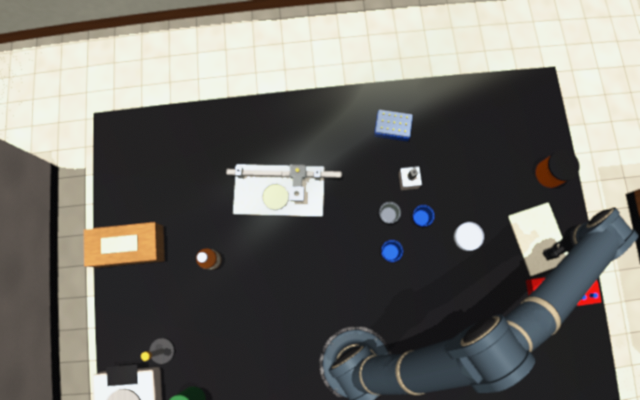

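Run:
```python
import cv2
im=cv2.imread('pics/scene0.png')
cv2.imwrite('pics/scene0c.png',cv2.resize(im[190:310,190:350],None,fx=5,fy=5,interpolation=cv2.INTER_CUBIC)[:600])
im=cv2.imread('pics/top0.png')
cv2.imwrite('pics/top0c.png',cv2.resize(im[140:290,240:440],None,fx=4,fy=4,interpolation=cv2.INTER_CUBIC))
```

```text
(no output)
```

View pics/scene0c.png

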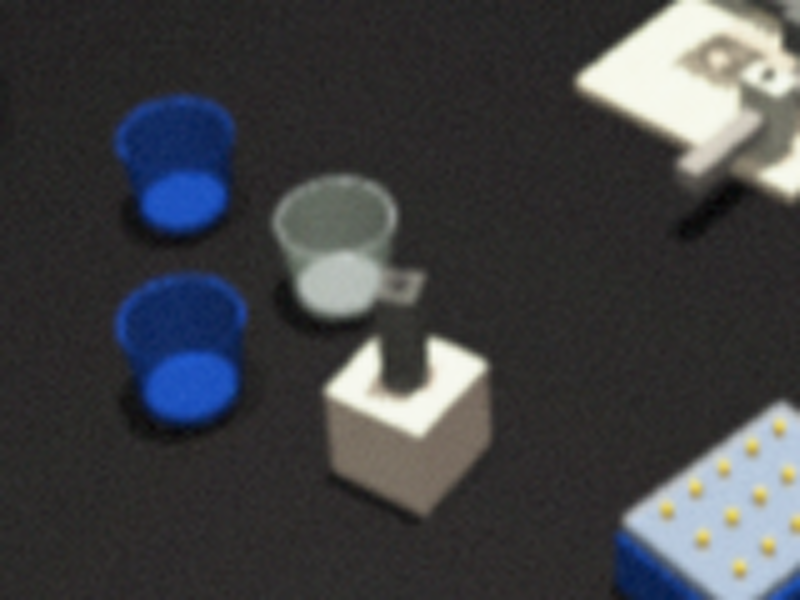

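View pics/top0c.png

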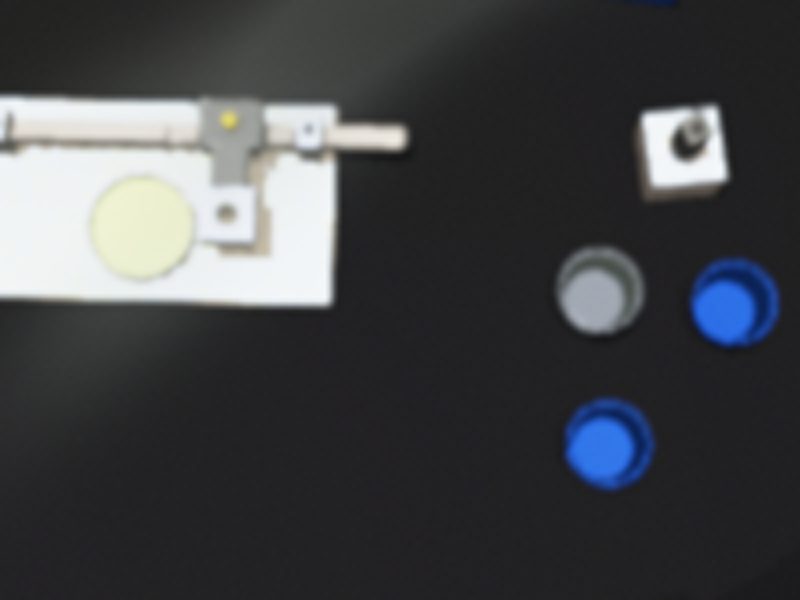

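The rinse cup has three candidates. The clear glass one is at scene (258,240) / top (390,212). The blue look-alikes are at scene (226,223) and (228,260), top (423,216) and (392,251). I choose the clear one. The only probe stands in the white stand at scene (271,258) / top (412,175). In the top view the carriage's bore is at (297,193). A faint gap in the rail at about (282,174) may be the notch.

Run:
```python
from h import *
f=grab('top')
g=grab('scene')
def tri(a,b):
    o1,d1=ray(f,a);o2,d2=ray(g,b)
    A=np.stack([d1,-d2],1);s=np.linalg.lstsq(A,o2-o1,rcond=None)[0]
    p,q=o1+s[0]*d1,o2+s[1]*d2
    return np.round((p+q)/2,4),np.round(np.linalg.norm(p-q),4)
for nm,a,z in [('probe top',(240+695/4,140+130/4),.126),('cup rim',(240+600/4,140+290/4),.055),('bore',(240+227/4,140+213/4),.085),
  ('cap',(240+228/4,140+119/4),.097),('notch',(240+168/4,140+137/4),.05),('railR',(240+405/4,140+138/4),.05),('plateBR',(240+332/4,140+306/4),.012),('plateTR',(240+336/4,140+104/4),.012),('standTL',(240+641/4,140+114/4),.06),('standTR',(240+718/4,140+106/4),.06),('standBR',(240+727/4,140+182/4),.06),('standBL',(240+649/4,140+192/4),.06)]:
    print(nm,np.round(atz(f,a,z),4))
print('bottle',atz(f,(208,256),.13),'tip',atz(f,(394,124),.05),'stack',atz(f,(469,236),.044), 'blue',atz(f,(423,216),.055))
for nm,b,z in [('probe top',(190+402/5,190+286/5),.126),('cup',(190+335/5,190+217/5),.055)]: print(nm,atz(g,b,z))
```

```text
probe top [ 0.5747 -0.2421  0.126 ]
cup rim [ 0.4666 -0.1595  0.055 ]
bore [0.5564 0.1341 0.085 ]
cap [0.6307 0.1256 0.097 ]
notch [0.633  0.1792 0.05  ]
railR [ 0.6109 -0.0161  0.05  ]
plateBR [0.4836 0.0587 0.012 ]
plateTR [0.6559 0.0377 0.012 ]
standTL [ 0.6079 -0.2117  0.06  ]
standTR [ 0.6079 -0.2761  0.06  ]
standBR [ 0.5434 -0.2743  0.06  ]
standBL [ 0.542  -0.2094  0.06  ]
bottle [0.38056609 0.42077749 0.13      ] tip [ 0.76697198 -0.21332604  0.05      ] stack [ 0.36317651 -0.40776054  0.044     ] blue [ 0.44350833 -0.26493185  0.055     ]
probe top [ 0.58010856 -0.24550588  0.126     ]
cup [ 0.46786183 -0.16143238  0.055     ]
```

```bash
cat >> h.py <<'E'
def rel(pos,yaw=None,st=None):
    """shift + rotvec in tool frame to reach world pos with tool down, tool x at yaw"""
    st=st or arm.sense()
    R=Ro.from_quat(st['tcp_rot']); 
    x=R.as_matrix()[:,0]; print('yaw now',np.round(np.arctan2(x[1],x[0]),4),'pos',np.round(st['ee_pos'],4),'F',np.round(st['wrist_force'],2),'w',round(st['gripper_width'],4),'t',round(st['clock'],2),'q7',np.round(st['q'],2))
    c=R.inv().apply(np.array(pos)-st['ee_pos'])
    if yaw is None: rv=np.zeros(3)
    else: rv=(R.inv()*Ro.from_euler('z',yaw)*Ro.from_euler('x',np.pi)).as_rotvec()
    print('shift',np.round(c,4),'rv',np.round(rv,4))
E
python3 - <<'E'
from h import *
f=grab('wrist');print(np.round(f['T_tool_cam'],3),np.round(f['mtx'],0))
rel([.50,-.243,.30],0.0)
E
```

```text
[[ 0.002 -0.959 -0.283  0.072]
 [ 1.     0.001  0.001  0.001]
 [-0.001 -0.283  0.959 -0.177]
 [ 0.     0.     0.     1.   ]] [[337.   0. 323.]
 [  0. 337. 199.]
 [  0.   0.   1.]]
yaw now 0.4488 pos [ 0.2929 -0.6082  0.1973] F [-0.54  0.8   0.11] w 0.0849 t 1.65 q7 [ 1.09  0.47 -0.05  1.53  0.02  1.14 -0.08]
shift [ 0.345  -0.2391 -0.1028] rv [ 1.000e-04 -1.000e-04  4.488e-01]
```

{"method": "send_rows", "body": {"plan": [0.03,-0.02,-0.05,0,0,0,-1,0.07,-0.05,-0.1,0,0,0.1,-1,0.12,-0.085,-0.103,0,0,0.2,-1,0.17,-0.12,-0.103,0,0,0.3,-1,0.22,-0.155,-0.103,0,0,0.4,-1,0.27,-0.19,-0.103,0,0,0.449,-1,0.32,-0.22,-0.103,0,0,0.449,-1,0.345,-0.239,-0.103,0,0,0.449,-1,0.345,-0.239,-0.103,0,0,0.449,-1,0.345,-0.239,-0.103,0,0,0.449,-1]}}

```text
clock: 2.9
ee_pos: [0.4994, -0.2444, 0.3002]
tcp_rot: [1.0, -0.001, -0.0, 0.0]
wrist_force: [0.1, -0.6, 0.3]
gripper_width: 0.0853
```

Run:
```python
from h import *
s=arm.sense();print(s['clock'],s['ee_pos'],np.abs(s['joint_vel']).max())
f=grab('wrist');save(f,'w1.png')
for l in ['probe','stand','cup']:
    r=arm.trace(l,'wrist')
    print(l,[(round(x['p'],2),np.round(x['position']).tolist(),int(x['mask'].sum())) for x in r][:4])
```

```text
2.9 [ 0.49941172 -0.24444998  0.3002254 ] 0.015825041676338275
probe [(0.75, [322.0, 97.0], 496)]
stand [(0.93, [324.0, 108.0], 2125)]
cup [(0.84, [262.0, 265.0], 2083), (0.75, [340.0, 196.0], 2061), (0.6, [260.0, 183.0], 2191)]
```

View pics/w1.png

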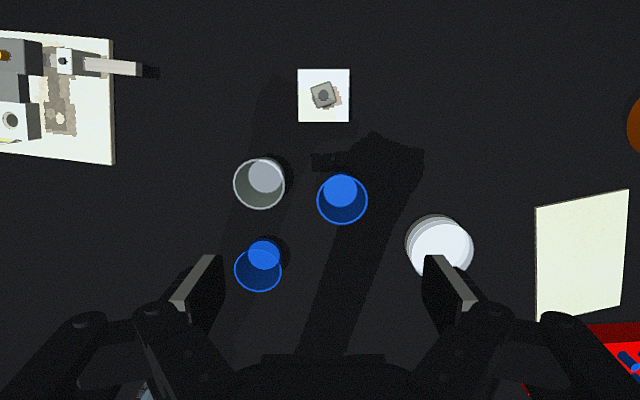

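The wrist view shows the probe's handle top at (323,95) on the stand, turned by about 20°. The clear cup is at (260,184), and the blue ones are at (342,199) and (258,266).

Run:
```python
import cv2
im=cv2.imread('pics/w1.png')
cv2.imwrite('pics/w1c.png',cv2.resize(im[60:130,290:360],None,fx=8,fy=8,interpolation=cv2.INTER_CUBIC))
cv2.imwrite('pics/w1d.png',cv2.resize(im[145:220,220:300],None,fx=7,fy=7,interpolation=cv2.INTER_CUBIC))
```

```text
(no output)
```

View pics/w1c.png

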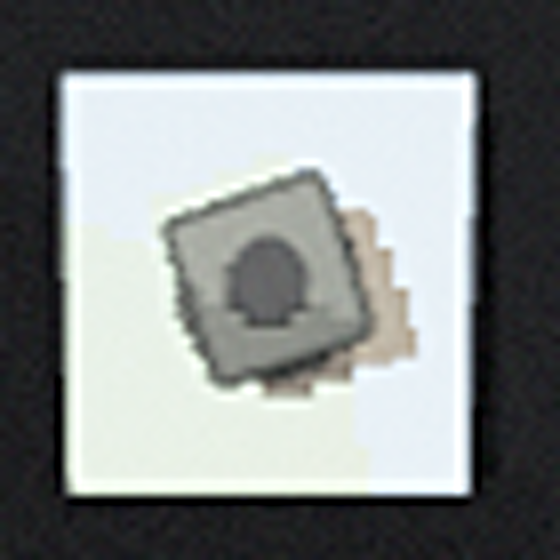

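View pics/w1d.png

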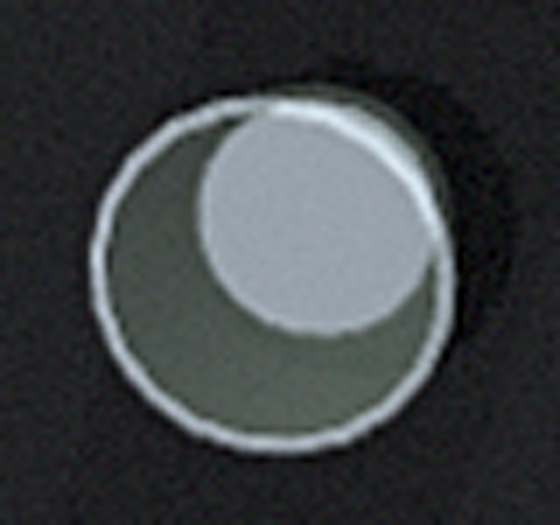

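Run:
```python
from h import *
s=arm.sense();f=grab('wrist')
c=[(170,222),(320,175),(370,330),(222,383)]
P=np.array([atz(f,(290+(a+.5)/8-.5,60+(b+.5)/8-.5),.126,s) for a,b in c])
print(P.round(4),P.mean(0))
for i in range(4):
    d=P[(i+1)%4]-P[i];print(np.linalg.norm(d),np.degrees(np.arctan2(d[1],d[0])))
c=[(65,75),(475,75),(468,492),(70,492)]
Q=np.array([atz(f,(290+a/8,60+b/8),.06,s) for a,b in c]);print(Q.round(4),Q.mean(0))
print('cup',atz(f,(220+273/7,145+272/7),.055,s))
```

```text
[[ 0.584  -0.2343  0.126 ]
 [ 0.5896 -0.253   0.126 ]
 [ 0.5709 -0.2593  0.126 ]
 [ 0.5645 -0.2407  0.126 ]] [ 0.57726095 -0.2468018   0.126     ]
0.019485404530307858 -73.33452245485628
0.019733581764950433 -161.21756537848032
0.01974115755037803 109.15516574313055
0.020583538150896495 18.03465109580656
[[ 0.6066 -0.2175  0.06  ]
 [ 0.6065 -0.2775  0.06  ]
 [ 0.5464 -0.2775  0.06  ]
 [ 0.5465 -0.2171  0.06  ]] [ 0.57652733 -0.24739845  0.06      ]
cup [ 0.46752362 -0.16376389  0.055     ]
```

Run:
```python
from h import *
rel([.577,-.247,.15],0.316)
```

```text
yaw now -0.0025 pos [ 0.4995 -0.2443  0.3002] F [-0.3   0.08 -0.73] w 0.0853 t 3.15 q7 [ 0.53  0.21 -0.18  1.67  0.04  1.27 -1.23]
shift [0.0776 0.0024 0.1502] rv [ 2.000e-04  1.000e-04 -3.185e-01]
```

{"method": "send_rows", "body": {"plan": [0.03,0.001,0.03,0,0,-0.1,-1,0.06,0.002,0.07,0,0,-0.2,-1,0.0776,0.0024,0.11,0,0,-0.3185,-1,0.0776,0.0024,0.15,0,0,-0.3185,-1,0.0776,0.0024,0.15,0,0,-0.3185,-1,0.0776,0.0024,0.15,0,0,-0.3185,-1]}}

```text
clock: 3.9
ee_pos: [0.5785, -0.2464, 0.1519]
tcp_rot: [0.987, 0.158, 0.001, 0.001]
wrist_force: [0.9, -0.1, 0.8]
gripper_width: 0.0854
```

Run:
```python
from h import *
rel([.577,-.247,.074],0.316)
f=grab('wrist');save(f,'w2.png')
```

```text
yaw now 0.3173 pos [ 0.5785 -0.2464  0.1519] F [ 0.93 -0.07  0.77] w 0.0854 t 3.9 q7 [ 0.51  0.44 -0.23  1.69  0.12  1.02 -1.02]
shift [-0.0017  0.      0.0779] rv [ 0.0017 -0.0019  0.0013]
```

View pics/w2.png

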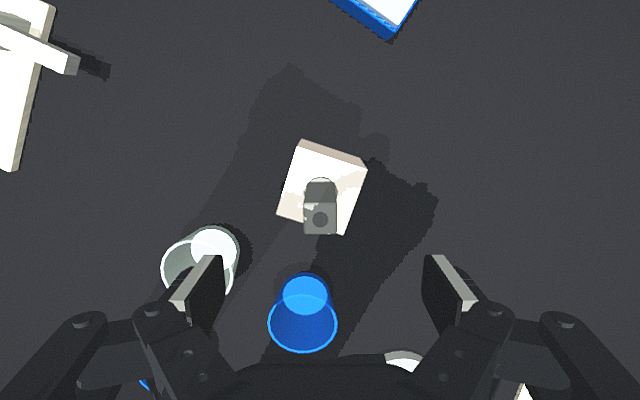

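The handle is square to the jaws and centred at column 320, with its top at (320,219). Next I descend and grip.

{"method": "send_rows", "body": {"plan": [-0.001,0,0.03,0,0,0,-1,-0.001,0,0.055,0,0,0,-1,-0.001,0,0.077,0,0,0,-1,-0.001,0,0.077,0,0,0,-1]}}

```text
clock: 4.45
ee_pos: [0.5766, -0.2461, 0.0737]
tcp_rot: [0.987, 0.158, -0.0, 0.0]
wrist_force: [0.2, 0.0, 1.7]
gripper_width: 0.0855
```

Run:
```python
from h import *
rel([.577,-.247,.074],0.316)
f=grab('wrist');save(f,'w3.png')
```

```text
yaw now 0.3179 pos [ 0.5766 -0.2461  0.0737] F [0.17 0.   1.66] w 0.0855 t 4.45 q7 [ 0.5   0.53 -0.22  1.76  0.14  0.87 -1.04]
shift [ 0.0001  0.001  -0.0003] rv [0.0001 0.0002 0.0019]
```

View pics/w3.png

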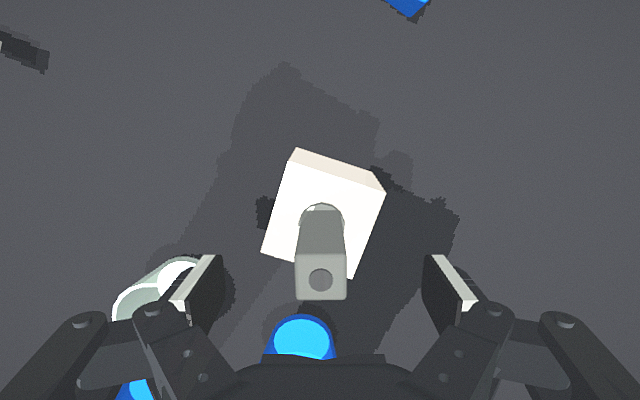

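{"method": "send_rows", "body": {"plan": [0,0,0,0,0,0,1,0,0,0,0,0,0,1,0,0,0,0,0,0,1,0,0,0,0,0,0,1,0,0,0,0,0,0,1,0,0,0,0,0,0,1,0,0,0,0,0,0,1]}}

```text
clock: 5.38
ee_pos: [0.577, -0.2458, 0.0738]
tcp_rot: [0.987, 0.159, 0.0, 0.0]
wrist_force: [0.1, 0.3, 4.2]
gripper_width: 0.0203
```

Run:
```python
from h import *
rel([.577,-.247,.145],0.316)
f=grab('wrist');save(f,'w4.png')
```

```text
yaw now 0.3184 pos [ 0.577  -0.2458  0.0738] F [0.09 0.33 4.23] w 0.0203 t 5.38 q7 [ 0.5   0.53 -0.22  1.76  0.14  0.87 -1.04]
shift [-0.0004  0.0012 -0.0712] rv [ 0.0004 -0.0006  0.0024]
```

View pics/w4.png

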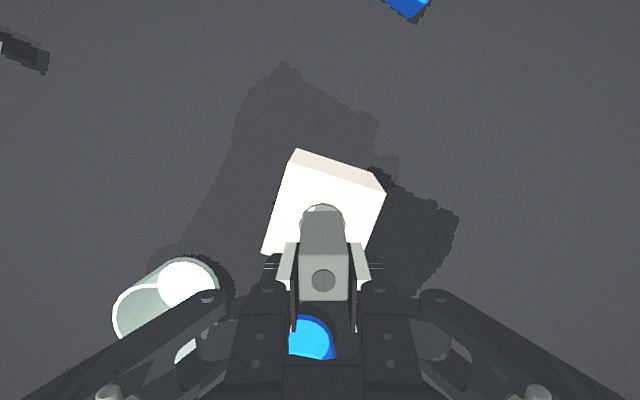

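{"method": "send_rows", "body": {"plan": [0,0,-0.02,0,0,0,1,0,0,-0.05,0,0,0,1,0,0,-0.09,0,0,0,1,0,0,-0.09,0,0,0,1,0,0,-0.09,0,0,0,1]}}

```text
clock: 6.05
ee_pos: [0.5757, -0.2458, 0.1619]
tcp_rot: [0.987, 0.158, -0.001, -0.0]
wrist_force: [-0.1, 0.1, -2.3]
gripper_width: 0.0206
```

Run:
```python
from h import *
rel([.4675,-.1625,.16],0.0)
f=grab('wrist');save(f,'w5.png')
f=grab('scene');save(f,'s5.png',(180,180,340,300),5)
```

```text
yaw now 0.3182 pos [ 0.5757 -0.2458  0.1619] F [-0.14  0.08 -2.34] w 0.0206 t 6.05 q7 [ 0.51  0.43 -0.23  1.68  0.11  1.04 -1.02]
shift [-0.0767 -0.1129  0.0022] rv [-0.0008  0.0019  0.3182]
```

View pics/w5.png

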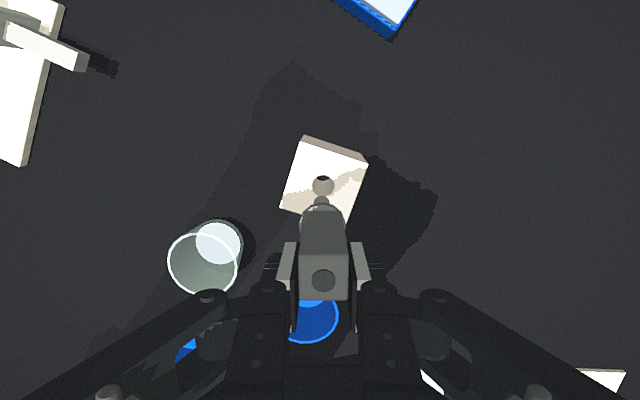

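View pics/s5.png

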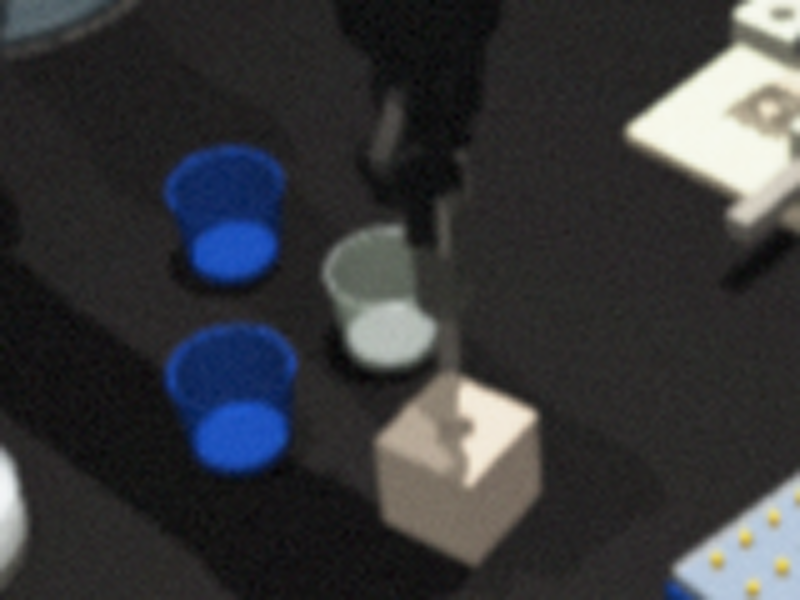

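{"method": "send_rows", "body": {"plan": [-0.015,-0.023,0.0,0,0,0.07,1,-0.03,-0.045,0.0,0,0,0.15,1,-0.046,-0.068,0.0,0,0,0.23,1,-0.062,-0.091,0.0,0,0,0.318,1,-0.0767,-0.1129,0.0,0,0,0.318,1,-0.0767,-0.1129,0.0,0,0,0.318,1,-0.0767,-0.1129,0.0,0,0,0.318,1]}}

```text
clock: 7.02
ee_pos: [0.4688, -0.163, 0.1628]
tcp_rot: [1.0, 0.0, -0.0, 0.0]
wrist_force: [1.0, 0.4, -0.8]
gripper_width: 0.0202
```

Run:
```python
from h import *
rel([.4675,-.1625,.094],0.0)
s=arm.sense()
f=grab('wrist');save(f,'w6.png')
# expected tip / handle top
p=s['ee_pos'];print(proj(f,[p+[0,0,.0522],p-[0,0,.0638],[.4675,-.1625,.055]],s))
f=grab('scene');save(f,'s6.png',(180,180,340,300),5)
```

```text
yaw now 0.0001 pos [ 0.4688 -0.163   0.1628] F [ 0.97  0.39 -0.76] w 0.0202 t 7.03 q7 [ 0.43  0.23 -0.21  1.98  0.06  0.94 -1.38]
shift [-0.0013 -0.0005  0.0688] rv [0.0001 0.0002 0.0001]
[[320.12551401 280.42240368]
 [321.0759892  200.5852913 ]
 [320.6524257  187.46933051]]
```

View pics/w6.png

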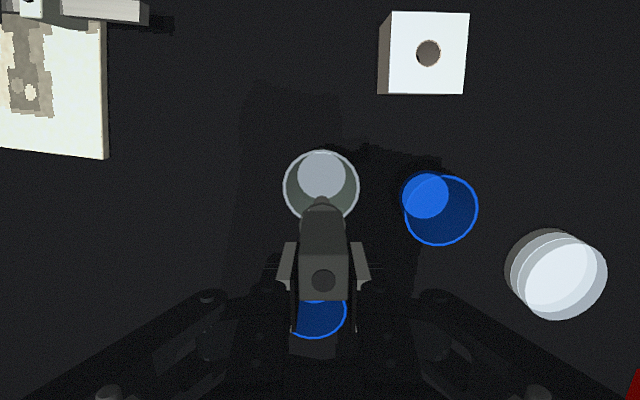

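View pics/s6.png

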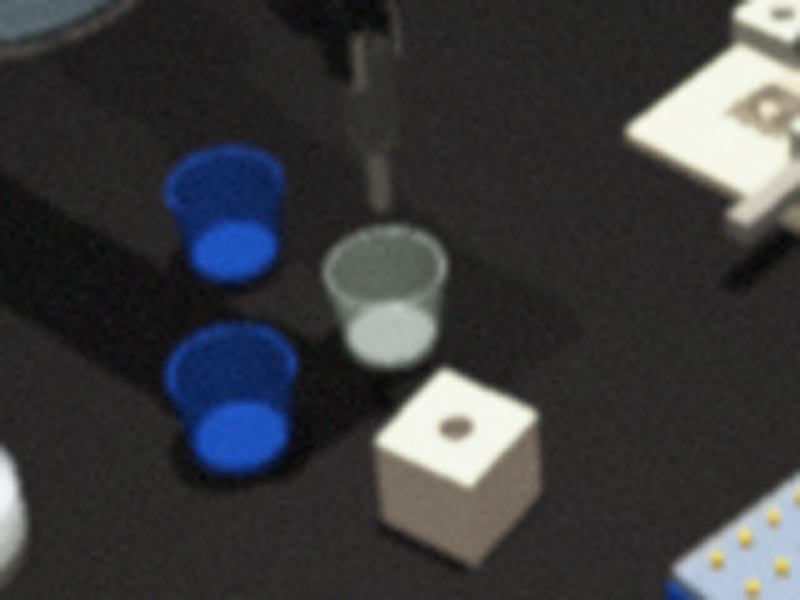

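The tip is over the clear cup, whose rim is centred at (321,187) as projected. I'll dip and come back up.

{"method": "send_rows", "body": {"plan": [-0.001,0,0.03,0,0,0,1,-0.001,0,0.055,0,0,0,1,-0.001,0,0.069,0,0,0,1,-0.001,0,0.069,0,0,0,1,-0.001,0,0.069,0,0,0,1,-0.001,0,0.069,0,0,0,1,-0.001,0,0.069,0,0,0,1]}}

```text
clock: 8.0
ee_pos: [0.468, -0.1628, 0.0949]
tcp_rot: [1.0, 0.0, 0.001, 0.0]
wrist_force: [-0.7, 0.0, -0.5]
gripper_width: 0.0208
```

Run:
```python
from h import *
rel([.4675,-.1625,.165],0.0)
f=grab('scene');save(f,'s7.png',(180,180,340,300),5)
```

```text
yaw now 0.0003 pos [ 0.468  -0.1628  0.0949] F [-0.66  0.04 -0.5 ] w 0.0208 t 8.0 q7 [ 0.42  0.31 -0.21  2.05  0.09  0.79 -1.41]
shift [-0.0004 -0.0002 -0.0701] rv [ 0.0005 -0.0013  0.0003]
```

View pics/s7.png

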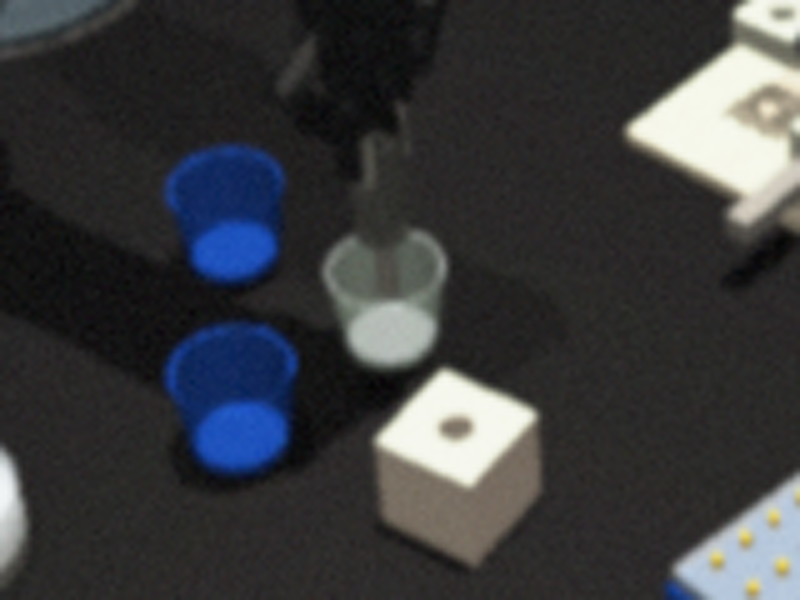

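The shaft is inside the clear cup, which stands undisturbed. Next I lift and move to a viewpoint near the carriage.

{"method": "send_rows", "body": {"plan": [0,0,-0.03,0,0,0,1,0,0,-0.065,0,0,0,1,0,0,-0.1,0,0,0,1,0.005,-0.04,-0.11,0,0,0,1,0.01,-0.08,-0.11,0,0,0,1,0.012,-0.12,-0.11,0,0,0,1,0.015,-0.16,-0.11,0,0,0.03,1,0.018,-0.2,-0.11,0,0,0.06,1,0.02,-0.24,-0.11,0,0,0.09,1,0.022,-0.28,-0.11,0,0,0.12,1,0.022,-0.28,-0.11,0,0,0.12,1,0.022,-0.28,-0.11,0,0,0.12,1,0.022,-0.28,-0.11,0,0,0.12,1]}}

```text
clock: 9.68
ee_pos: [0.4895, 0.1159, 0.2042]
tcp_rot: [0.998, -0.061, 0.0, 0.0]
wrist_force: [0.2, 0.1, -1.0]
gripper_width: 0.0205
```

Run:
```python
from h import *
rel([.556,.134,.165],-.12)
f=grab('wrist');save(f,'w8.png')
f=grab('scene');save(f,'s8.png',(180,140,420,320),3)
```

```text
yaw now -0.122 pos [0.4895 0.1159 0.2042] F [ 0.24  0.06 -0.99] w 0.0205 t 9.68 q7 [ 0.03  0.21 -0.4   1.91  0.09  1.05 -2.1 ]
shift [ 0.0638 -0.0261  0.0391] rv [ 0.0008 -0.0001 -0.002 ]
```

View pics/w8.png

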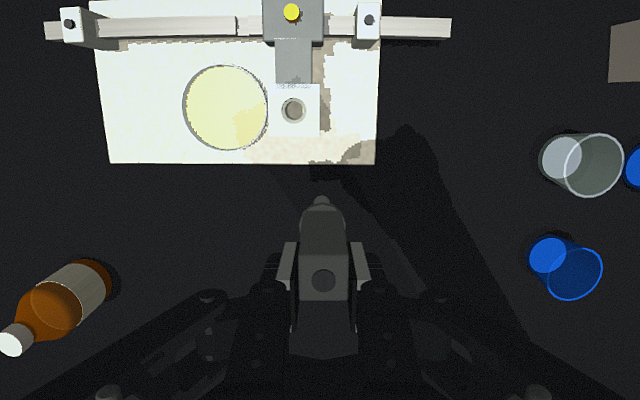

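View pics/s8.png

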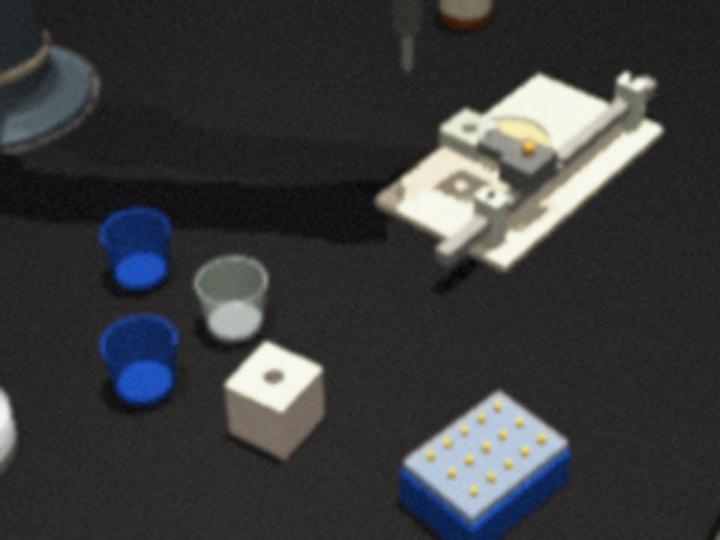

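Run:
```python
import cv2
im=cv2.imread('pics/w8.png')
cv2.imwrite('pics/w8c.png',cv2.resize(im[0:150,200:350],None,fx=4,fy=4,interpolation=cv2.INTER_CUBIC))
```

```text
(no output)
```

View pics/w8c.png

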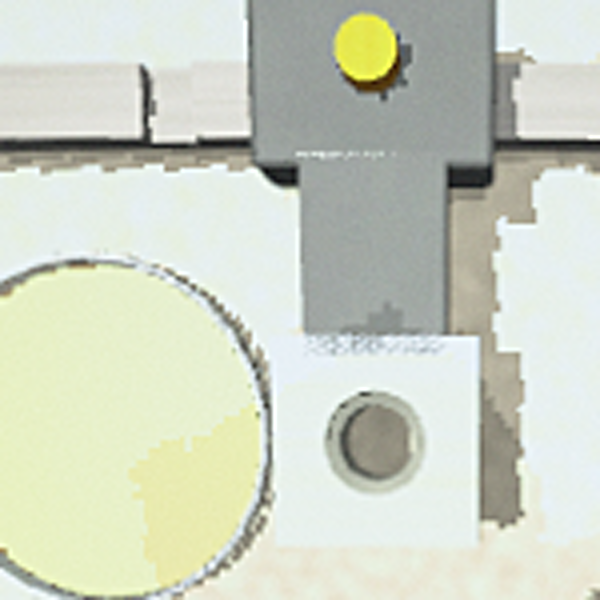

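Run:
```python
from h import *
s=arm.sense();f=grab('wrist')
A=lambda x,y,z:atz(f,(200+(x+.5)/4-.5,(y+.5)/4-.5),z,s)
B=A(375,441,.085);C=A(366,47,.097);N1=A(146,100,.05);N2=A(192,100,.05)
print(B,C,N1,N2,np.linalg.norm(N2-N1))
c=[A(272,336,.085),A(480,337,.085),A(479,547,.085),A(276,545,.085)];print(np.mean(c,0))
q=[atz(f,p,.012,s) for p in [(110,163),(375,164)]];d=q[0]-q[1];print('edge ang',np.arctan2(-d[0],d[1]),np.linalg.norm(d))
q=[atz(f,p,.05,s) for p in [(82,37),(450,37)]];d=q[0]-q[1];print('rail ang',np.arctan2(-d[0],d[1]))
d=C-B;print('cap-bore ang',np.arctan2(d[1],d[0]),np.linalg.norm(d[:2]))
a=-.12;y=np.array([-np.sin(a),np.cos(a),0])
print('notch dist',((N1+N2)/2-C)@y,((N1+N2)/2-B)@y)
rel([B[0],B[1],.18],-.12)
```

```text
[0.55642122 0.13204034 0.085     ] [0.63046914 0.12234385 0.097     ] [0.63735561 0.17599142 0.05      ] [0.63594346 0.16560117 0.05      ] 0.010485771899641769
[0.55597471 0.13175262 0.085     ]
edge ang -0.12774750207187935 0.29973456593254466
rail ang -0.13083041653527513
cap-bore ang -0.1302079792990267 0.0746800897714836
notch dist 0.048843874013228046 0.04808155444226313
yaw now -0.1215 pos [0.4895 0.1164 0.2042] F [-0.03  0.01 -0.5 ] w 0.0205 t 9.82 q7 [ 0.03  0.21 -0.4   1.91  0.09  1.04 -2.1 ]
shift [ 0.0645 -0.0237  0.0242] rv [ 0.0003 -0.0001 -0.0015]
```

{"method": "send_rows", "body": {"plan": [0.025,-0.01,0.01,0,0,0.009,1,0.05,-0.02,0.03,0,0,0.009,1,0.0645,-0.0247,0.042,0,0,0.009,1,0.0645,-0.0247,0.042,0,0,0.009,1,0.0645,-0.0247,0.042,0,0,0.009,1,0.0645,-0.0247,0.042,0,0,0.009,1]}}

```text
clock: 10.58
ee_pos: [0.5562, 0.1341, 0.1631]
tcp_rot: [0.998, -0.064, 0.001, -0.0]
wrist_force: [0.1, 0.8, -1.3]
gripper_width: 0.0206
```

Run:
```python
from h import *
rel([.5564,.1330,.099],-.13)
s=arm.sense();p=s['ee_pos']
f=grab('wrist');save(f,'w9.png',(220,60,420,210),4)
print(proj(f,[p-[0,0,.0638],[.5564,.1320,.085]],s))
f=grab('scene');save(f,'s9.png',(310,150,410,225),8);print(proj(f,[p-[0,0,.0638],[.5564,.1330,.085]]))
f=grab('top');save(f,'t9.png',(240,140,360,230),6)
```

```text
yaw now -0.1287 pos [0.5562 0.1341 0.1631] F [ 0.12  0.79 -1.29] w 0.0206 t 10.57 q7 [-0.01  0.36 -0.38  1.81  0.16  1.   -2.15]
shift [0.0003 0.0011 0.0641] rv [-0.0001 -0.0011  0.0013]
[[321.21305325 200.90494014]
 [323.88973141 195.07395629]]
[[336.59455773 178.03258183]
 [336.37050013 181.97613462]]
```

View pics/w9.png

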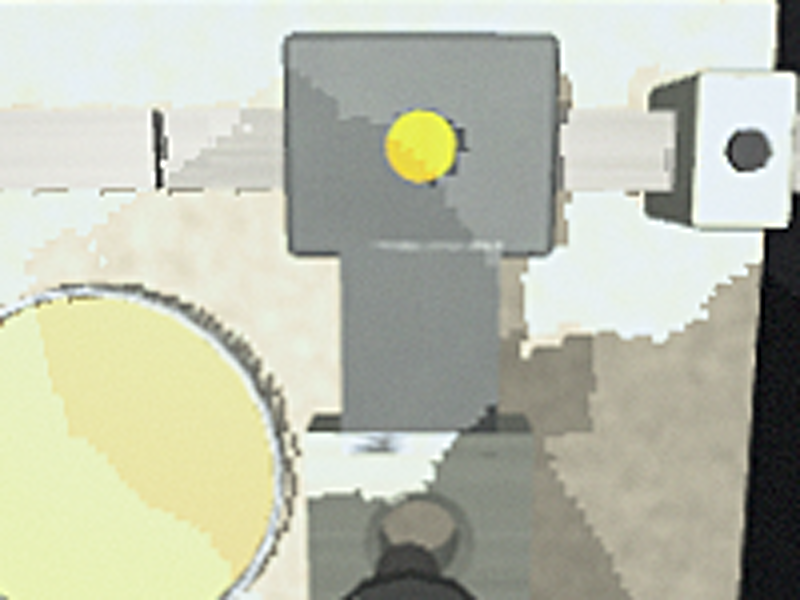

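View pics/s9.png

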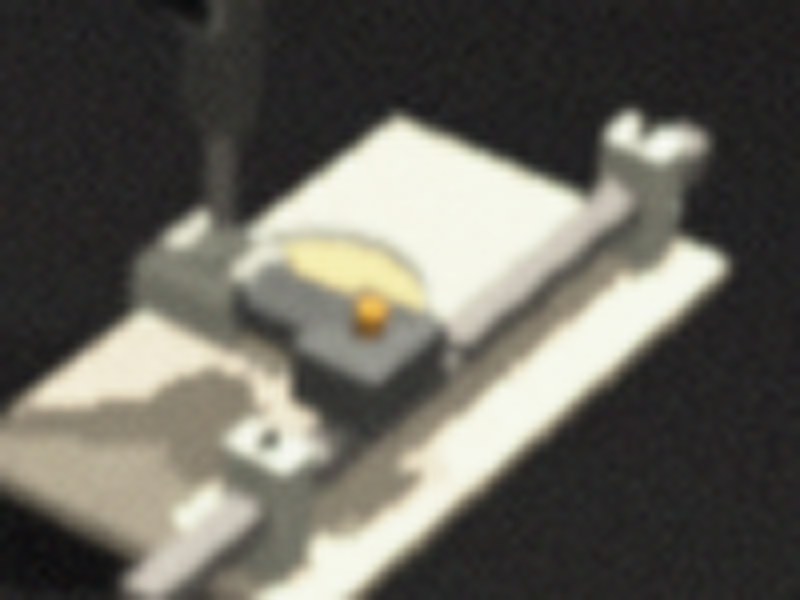

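{"method": "send_rows", "body": {"plan": [0.0,0.001,0.01,0,0,0,1,0.0,0.001,0.02,0,0,0,1,0.0,0.001,0.03,0,0,0,1,0.0,0.001,0.03,0,0,0,1]}}

```text
clock: 11.22
ee_pos: [0.5554, 0.1329, 0.1308]
tcp_rot: [0.998, -0.064, -0.001, 0.0]
wrist_force: [0.1, -0.2, -1.9]
gripper_width: 0.0205
```

Run:
```python
from h import *
rel([.5564,.1330,.099],-.13)
f=grab('wrist');save(f,'w10.png',(220,60,420,210),4)
f=grab('scene');save(f,'s10.png',(310,150,410,225),8)
```

```text
yaw now -0.1286 pos [0.5554 0.1329 0.1308] F [ 0.13 -0.18 -1.88] w 0.0205 t 11.22 q7 [-0.02  0.4  -0.37  1.84  0.18  0.94 -2.17]
shift [ 0.0011 -0.0002  0.0318] rv [0.001  0.0025 0.0014]
```

View pics/s10.png

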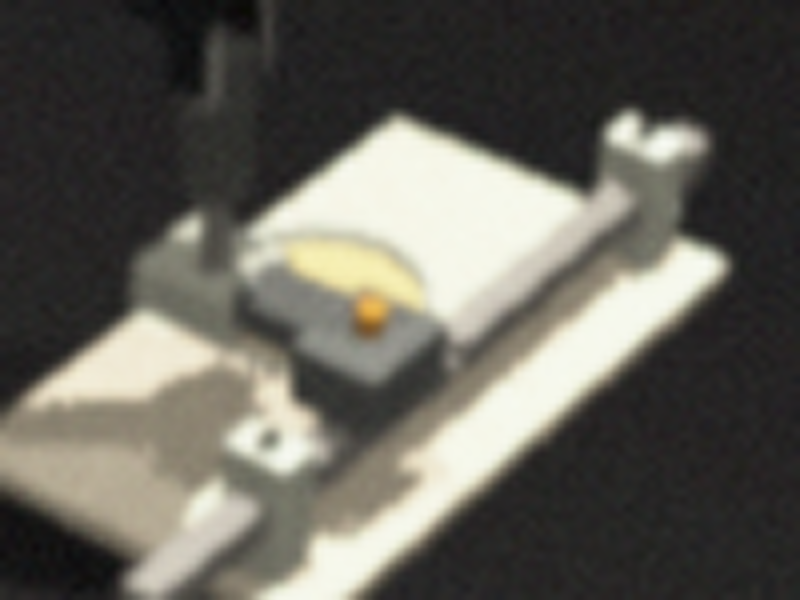

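View pics/w10.png

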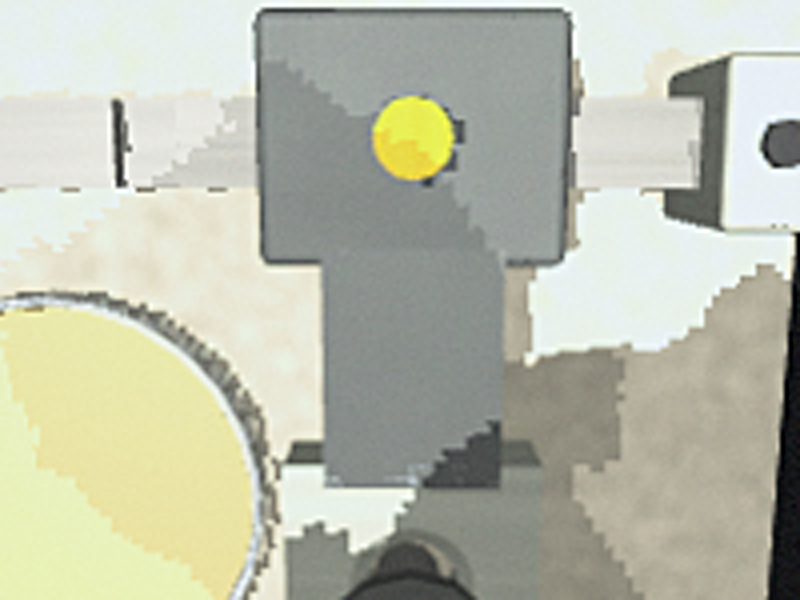

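{"method": "send_rows", "body": {"plan": [0.001,0,0.01,0,0,0,1,0.001,0,0.02,0,0,0,1,0.001,0,0.028,0,0,0,1,0.001,0,0.0315,0,0,0,1,0.001,0,0.0315,0,0,0,1]}}

```text
clock: 11.95
ee_pos: [0.5573, 0.1331, 0.1004]
tcp_rot: [0.998, -0.064, -0.0, 0.0]
wrist_force: [-0.5, -1.2, -1.4]
gripper_width: 0.0206
```

Run:
```python
from h import *
rel([.5564,.1330,.0985],-.13)
f=grab('wrist');save(f,'w11.png',(220,60,420,210),4)
f=grab('scene');save(f,'s11.png',(310,150,410,225),8)
```

```text
yaw now -0.1286 pos [0.5573 0.1331 0.1004] F [-0.49 -1.18 -1.44] w 0.0206 t 11.95 q7 [-0.03  0.43 -0.36  1.86  0.2   0.88 -2.19]
shift [-0.0009  0.0002  0.0019] rv [0.     0.0002 0.0014]
```

View pics/s11.png

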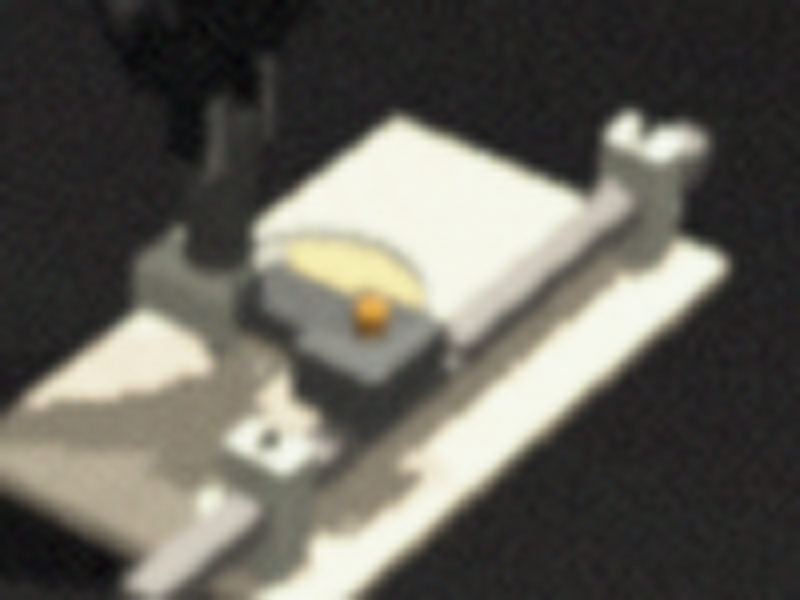

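View pics/w11.png

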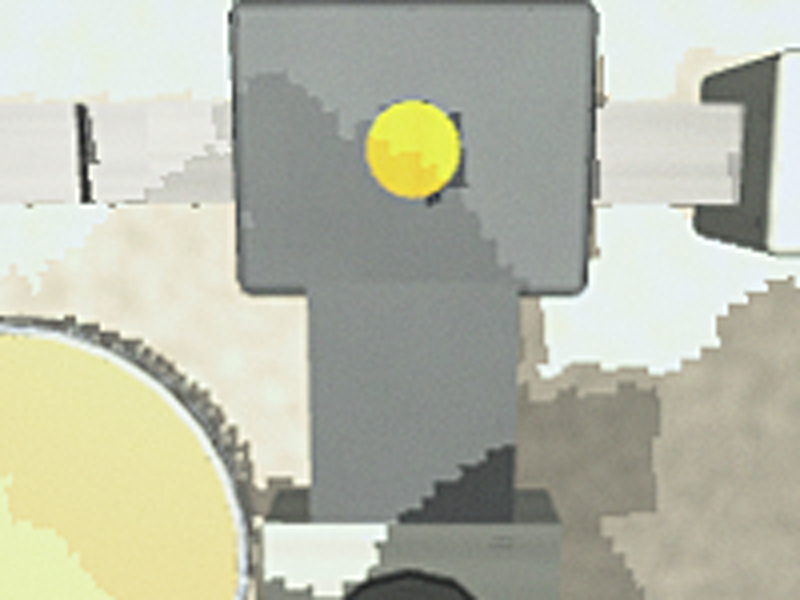

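{"method": "send_rows", "body": {"plan": [-0.0005,0,0.001,0,0,0,1,-0.0005,0,0.0025,0,0,0,1,-0.0005,0,0.0025,0,0,0,1]}}

```text
clock: 12.42
ee_pos: [0.5572, 0.1333, 0.0988]
tcp_rot: [0.998, -0.064, 0.0, -0.0]
wrist_force: [-0.8, 0.6, 2.4]
gripper_width: 0.0208
```

Run:
```python
from h import *
rel([.5564,.1330,.0985],-.13)
```

```text
yaw now -0.1287 pos [0.5572 0.1333 0.0988] F [-0.82  0.56  2.38] w 0.0208 t 12.43 q7 [-0.03  0.44 -0.36  1.87  0.2   0.87 -2.19]
shift [-0.0007  0.0004  0.0003] rv [-0.0002 -0.0009  0.0013]
```

The probe is seated: contact came at the predicted height with about 4 N. Next I slide along −tool y, which is the rail's +y. The notch should be about 48 mm ahead.

{"method": "send_rows", "body": {"plan": [0,-0.006,0,0,0,0,1,0,-0.012,0,0,0,0,1,0,-0.018,0,0,0,0,1,0,-0.024,0,0,0,0,1,0,-0.03,0,0,0,0,1,0,-0.036,0,0,0,0,1,0,-0.04,0,0,0,0,1,0,-0.04,0,0,0,0,1]}}

```text
clock: 13.42
ee_pos: [0.5626, 0.1746, 0.0988]
tcp_rot: [0.998, -0.064, 0.001, -0.001]
wrist_force: [-1.3, 1.2, 5.6]
gripper_width: 0.0204
```

Run:
```python
from h import *
rel([.5564,.1330,.0985],-.13)
f=grab('wrist');save(f,'w12.png',(220,60,420,210),4)
f=grab('scene');save(f,'s12.png',(310,150,410,225),8)
```

```text
yaw now -0.1277 pos [0.5626 0.1746 0.0988] F [-1.31  1.17  5.6 ] w 0.0204 t 13.43 q7 [-0.09  0.46 -0.37  1.83  0.21  0.89 -2.25]
shift [-0.0008  0.0421  0.0002] rv [-0.0023 -0.0016  0.0023]
```

View pics/s12.png

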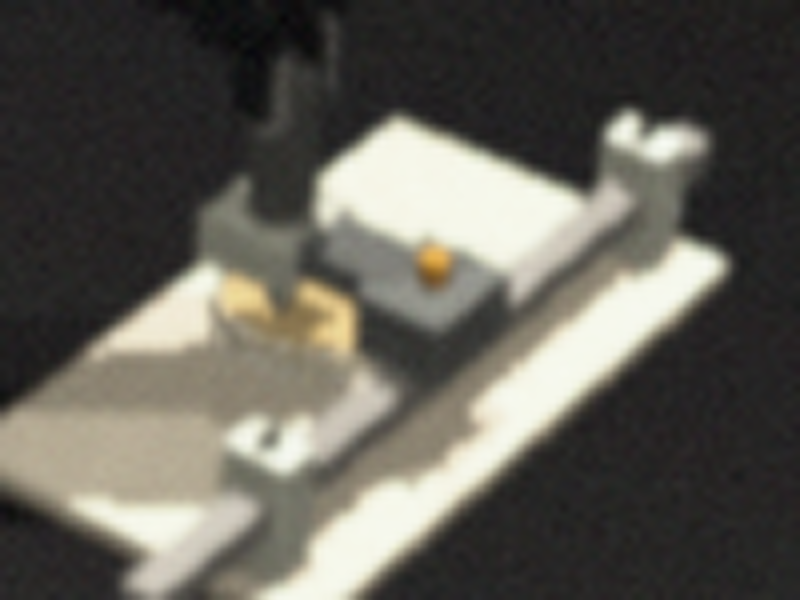

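View pics/w12.png

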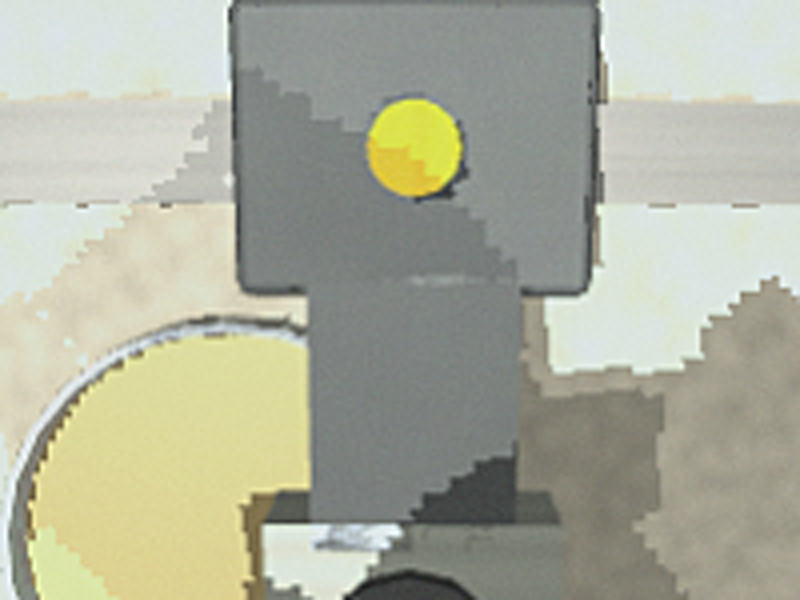

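{"method": "send_rows", "body": {"plan": [0,-0.002,0,0,0,0,1,0,-0.002,0,0,0,0,1]}}

```text
clock: 13.78
ee_pos: [0.5626, 0.1752, 0.0988]
tcp_rot: [0.998, -0.064, 0.001, -0.0]
wrist_force: [-0.3, 0.8, 6.8]
gripper_width: 0.0206
```

Run:
```python
from h import *
rel([.5564,.1330,.0985],-.13)
```

```text
yaw now -0.1286 pos [0.5626 0.1752 0.0988] F [-0.28  0.75  6.82] w 0.0206 t 13.78 q7 [-0.09  0.46 -0.37  1.83  0.21  0.89 -2.26]
shift [-0.0008  0.0427  0.0002] rv [-0.0007 -0.0011  0.0014]
```

{"method": "send_rows", "body": {"plan": [0,-0.002,0,0,0,0,1,0,-0.002,0,0,0,0,1]}}

```text
clock: 14.02
ee_pos: [0.563, 0.1782, 0.0988]
tcp_rot: [0.998, -0.064, 0.001, -0.001]
wrist_force: [-0.2, 1.3, 4.3]
gripper_width: 0.0205
```

Run:
```python
from h import *
rel([.5564,.1330,.0985],-.13)
f=grab('wrist');save(f,'w13.png',(220,60,420,210),4)
f=grab('scene');save(f,'s13.png',(310,150,410,225),8)
```

```text
yaw now -0.1283 pos [0.563  0.1782 0.0988] F [-0.23  1.29  4.26] w 0.0205 t 14.03 q7 [-0.1   0.46 -0.37  1.82  0.21  0.89 -2.26]
shift [-0.0008  0.0456  0.0002] rv [-0.0023 -0.0014  0.0017]
```

View pics/s13.png

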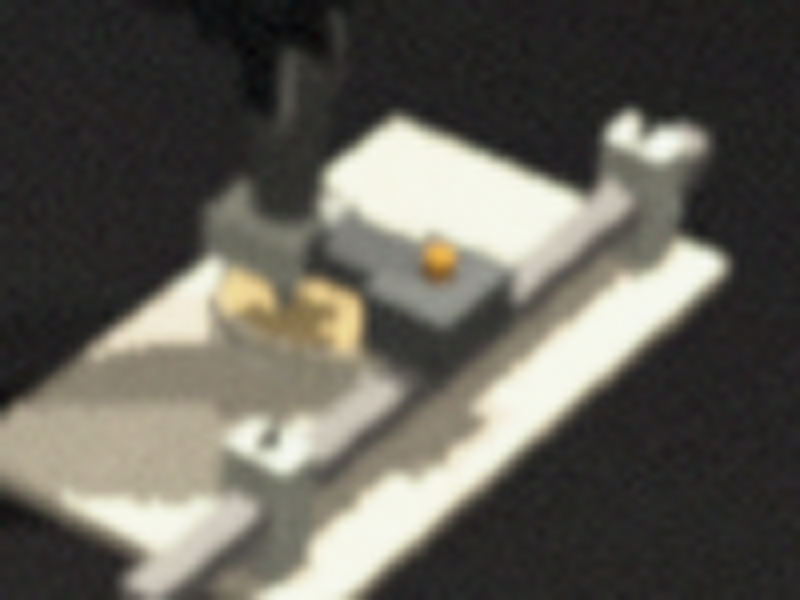

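View pics/w13.png

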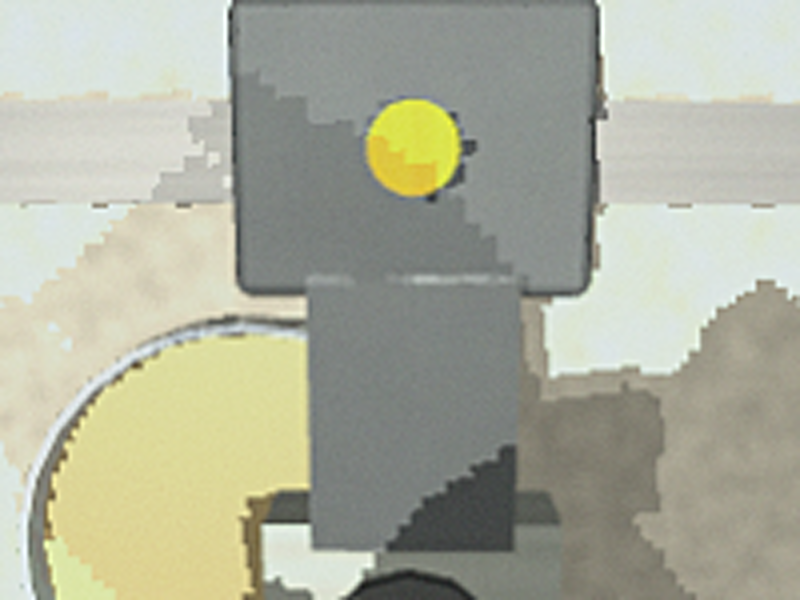

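No click yet at about 45 mm; the cap still stands high. I'll continue.

{"method": "send_rows", "body": {"plan": [0,-0.002,0,0,0,0,1,0,-0.002,0,0,0,0,1]}}

```text
clock: 14.38
ee_pos: [0.5634, 0.1804, 0.0988]
tcp_rot: [0.998, -0.064, 0.001, -0.001]
wrist_force: [0.1, 3.2, 5.4]
gripper_width: 0.0209
```

Run:
```python
from h import *
rel([.5564,.1330,.0985],-.13)
f=grab('wrist');save(f,'w14.png',(220,60,420,210),4)
f=grab('scene');save(f,'s14.png',(310,150,410,225),8)
```

```text
yaw now -0.128 pos [0.5634 0.1804 0.0988] F [0.15 3.25 5.36] w 0.0209 t 14.38 q7 [-0.1   0.46 -0.37  1.82  0.21  0.89 -2.26]
shift [-0.0008  0.0479  0.0002] rv [-0.0026 -0.0017  0.002 ]
```

View pics/s14.png

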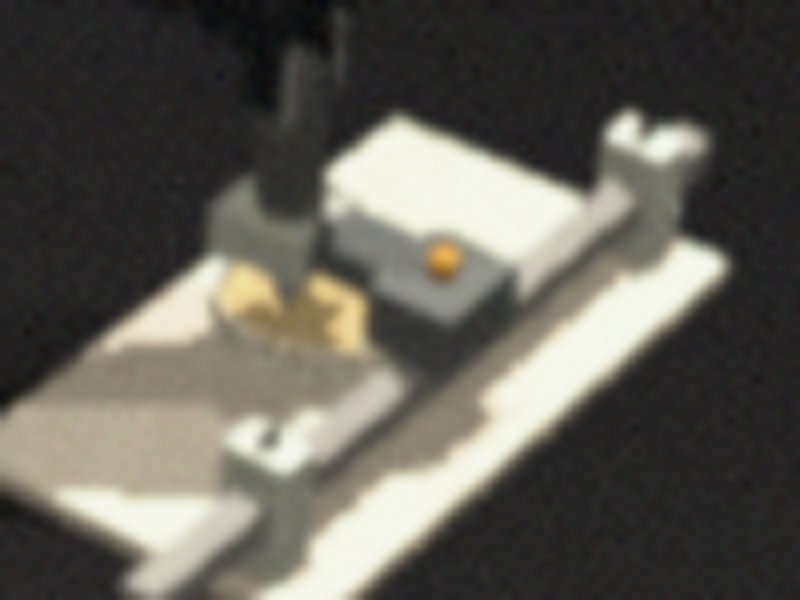

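View pics/w14.png

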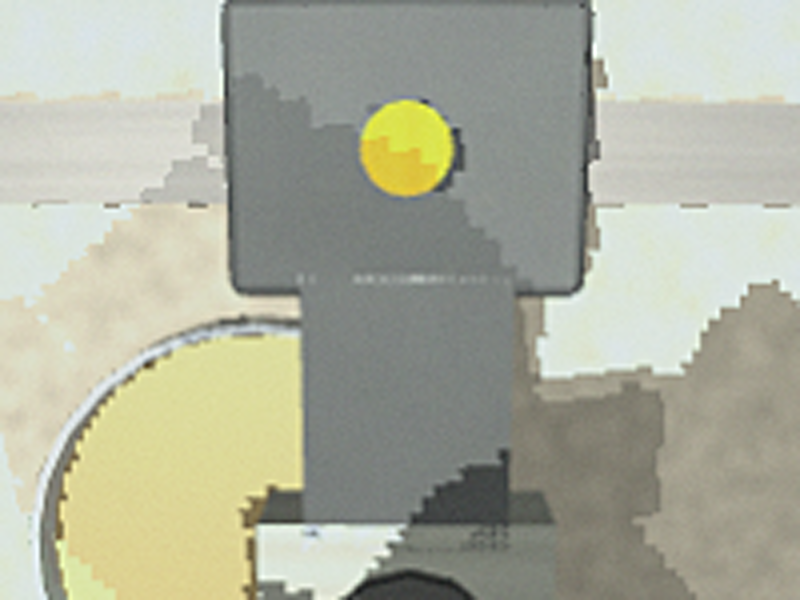

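The carriage has pulled ahead of the hand: the cap shifted about 1 mm in the wrist view and the force is +3.2 N along the rail. The ball is being drawn in, so I'll follow it.

{"method": "send_rows", "body": {"plan": [0,-0.0025,0,0,0,0,1,0,-0.0025,0,0,0,0,1,0,-0.0025,0,0,0,0,1]}}

```text
clock: 14.85
ee_pos: [0.5635, 0.1808, 0.0987]
tcp_rot: [0.998, -0.064, 0.0, 0.0]
wrist_force: [-1.1, -0.1, 6.3]
gripper_width: 0.0208
```

Run:
```python
from h import *
rel([.5564,.1330,.0985],-.13)
f=grab('wrist');save(f,'w15.png',(220,60,420,210),4)
f=grab('scene');save(f,'s15.png',(310,150,410,225),8)
```

```text
yaw now -0.1289 pos [0.5635 0.1808 0.0987] F [-1.09 -0.13  6.34] w 0.0208 t 14.85 q7 [-0.1   0.46 -0.37  1.82  0.21  0.89 -2.27]
shift [-0.0009  0.0483  0.0003] rv [ 0.0004 -0.001   0.0011]
```

View pics/s15.png

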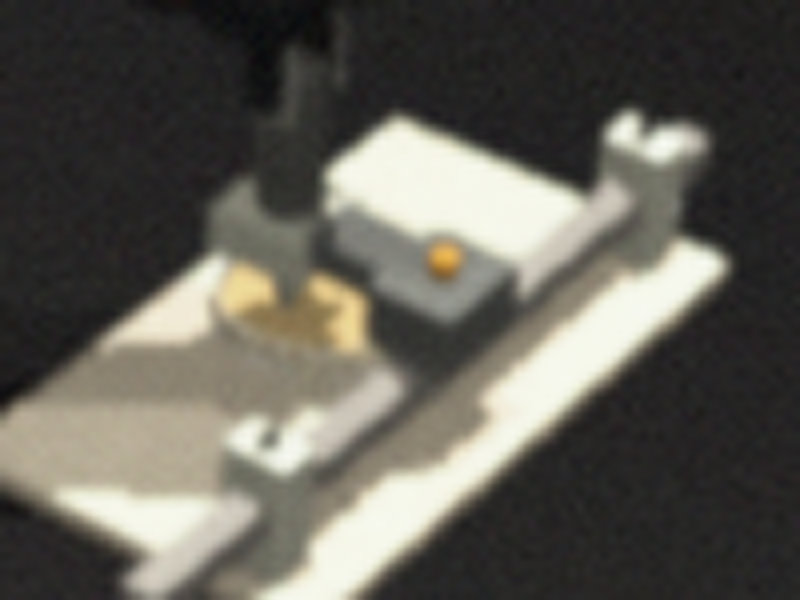

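View pics/w15.png

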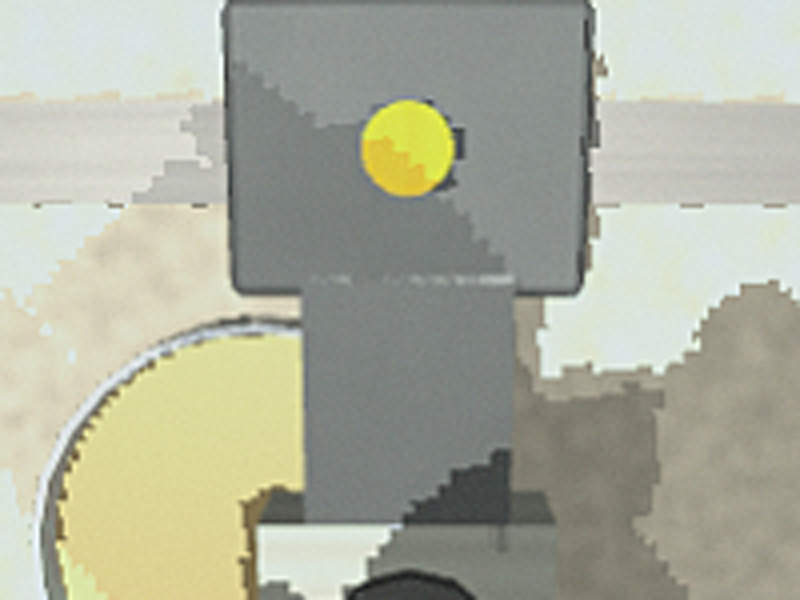

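Force along the rail fell back to 0 and the carriage stayed about 1 mm ahead of the hand. I'll now measure how far the cap dropped relative to the housing.

Run:
```python
from h import *
fs=[grab('scene') for _ in range(8)]
avg=np.mean([f['img'] for f in fs],0).astype(np.uint8)
cv2.imwrite('pics/s16.png',cv2.resize(avg[150:225,310:410,::-1],None,fx=8,fy=8,interpolation=cv2.INTER_CUBIC))
def meas(n):
    im=cv2.imread('pics/'+n).astype(np.float32)
    sat=im[...,2]-im[...,0]
    roi=np.zeros(sat.shape,bool);roi[225:345,340:500]=1
    m=(sat>90)&roi&(im[...,1]<im[...,2]*.85)
    n_,lab,st,c=cv2.connectedComponentsWithStats(m.astype(np.uint8))
    i=1+np.argmax(st[1:,4]);return im,c[i],st[i]
for n in ['s9.png','s11.png','s12.png','s13.png','s14.png','s15.png','s16.png']:
    im,c,st=meas(n)
    if n=='s9.png': ref=im;c0=c
    # housing: template from ref housing lower part, below the cap
    t=cv2.GaussianBlur(ref,(0,0),3)[335:400,295:445]
    r=cv2.matchTemplate(cv2.GaussianBlur(im,(0,0),3)[:420,:560],t,cv2.TM_CCOEFF_NORMED)
    _,v,_,l=cv2.minMaxLoc(r);h=np.array(l)-[295,335]
    print(n,'cap shift',np.round(c-c0,1),'housing shift',h,'diff',np.round(c-c0-h,1),round(v,3),st[4])
# expected cap displacement rel. housing if 4 mm drop
f=fs[0];s=arm.sense()
a=-.13;y=np.array([-np.sin(a),np.cos(a),0]);C=np.array([.6305,.1233,.097])+y*.0485
p=proj(f,[C,C-[0,0,.004],C-y*.0485]);print('exp drop px*8',(p[1]-p[0])*8,'exp slide',(p[0]-p[2])*8,s['wrist_force'].round(2) if hasattr(s['wrist_force'],'round') else s['wrist_force'])
```

```text
s9.png cap shift [0. 0.] housing shift [0 0] diff [0. 0.] 1.0 710
s11.png cap shift [ 0.3 -0.2] housing shift [ 1 -1] diff [-0.7  0.8] 0.998 704
s12.png cap shift [ 63.3 -48.8] housing shift [ 64 -52] diff [-0.7  3.2] 0.989 595
s13.png cap shift [ 68.7 -51.9] housing shift [ 70 -57] diff [-1.3  5.1] 0.987 623
s14.png cap shift [ 73.4 -51.7] housing shift [ 74 -60] diff [-0.6  8.3] 0.985 572
s15.png cap shift [ 73.5 -51.5] housing shift [ 74 -61] diff [-0.5  9.5] 0.985 578
s16.png cap shift [ 73.5 -51.5] housing shift [ 74 -61] diff [-0.5  9.5] 0.985 571
exp drop px*8 [-0.64560106  8.43923086] exp slide [ 72.9482024  -58.60781543] [-1.27 -0.15  7.25]
```

View pics/s16.png

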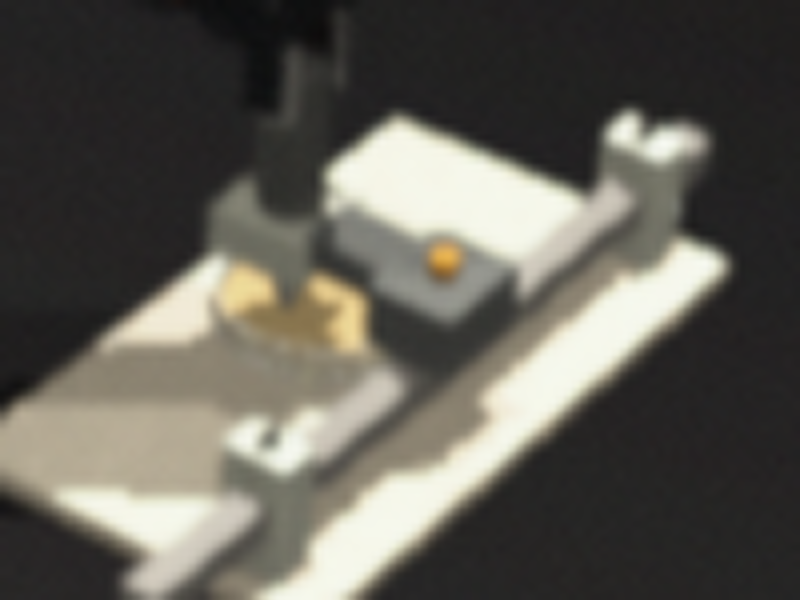

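The cap sank about 7.5 px (8x zoom) relative to pure sliding; a 4 mm drop would give 8.4 px, so it dropped about 3.6 mm. As a last check I'll settle the arm and look at the whole scene.

{"method": "send_rows", "body": {"plan": [0,0,0,0,0,0,1,0,0,0,0,0,0,1,0,0,0,0,0,0,1,0,0,0,0,0,0,1]}}

```text
clock: 15.85
ee_pos: [0.5635, 0.1809, 0.0988]
tcp_rot: [0.998, -0.064, 0.0, 0.0]
wrist_force: [-0.4, 0.1, 6.8]
gripper_width: 0.0207
```

Run:
```python
from h import *
rel([.5564,.1330,.0985],-.13)
f=grab('scene');save(f,'s17.png')
f=grab('wrist');save(f,'w17.png')
```

```text
yaw now -0.129 pos [0.5635 0.1809 0.0988] F [-0.36  0.09  6.83] w 0.0207 t 15.85 q7 [-0.1   0.46 -0.37  1.82  0.21  0.89 -2.27]
shift [-0.0008  0.0484  0.0003] rv [ 0.0003 -0.001   0.001 ]
```

View pics/s17.png

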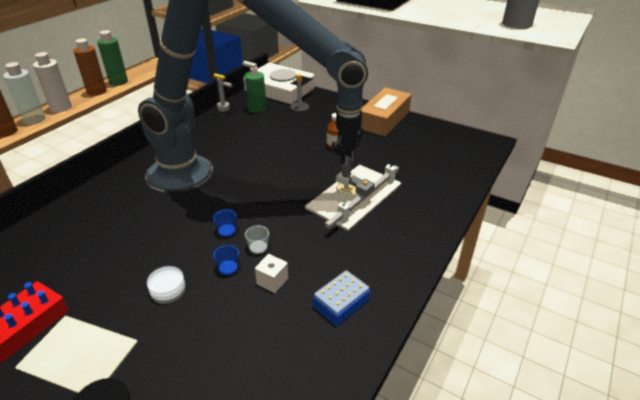

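View pics/w17.png

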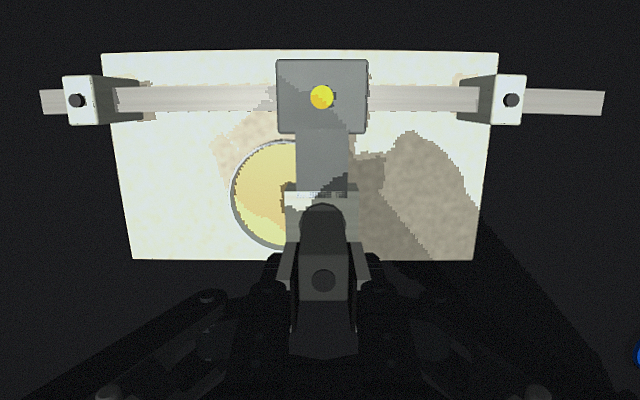

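The clear cup still stands at (258,240), and the bottle, tip box and dishes are where they were. The probe is upright and seated in the carriage at rest, with the cap at (321,97) in the wrist view. I'm handing in.

```bash
python3 -c "
from plant import arm
print(arm.finish_job())"
```

```text
the job is handed in; nothing more can be done
None
```

I took the probe from its stand, dipped its tip about 25 mm into the clear glass cup and seated it in the carriage bore. I then slid the carriage about 48 mm until the ball went into the notch, and handed in at about 16 s of the 67 s allowed, still holding the probe.

What the last checks showed:
- **Ball in the notch:** the carriage pulled about 1 mm ahead of the hand with a force of 3 N along the rail, then settled to about 0 N. The cap sank an estimated 3.6 mm in the scene view. The stop also agrees with the notch I had seen about 48 mm along the rail.
- **Probe:** the tool is pointing straight down and the probe looks upright and seated. The tool height (0.0988 m) matches the seated position, with a steady downward contact of about 7 N. The gripper reads 20.7 mm on the 22 mm handle, so the grip is firm.
- **Surroundings:** the cup is upright, and the bottle, tip box and dish stack look unmoved in the last scene picture.

None of the checks failed. Two were limited: I judged the ball's drop from pictures only, and I did not push the carriage to feel how firmly it holds. The wrist camera also read about 1 mm off sideways, and I corrected for that.

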